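Find the loose clamp bolt on a drone boom jig and hold its cap open

TASK

The motor boom sits in the jig under three hinged tube clamps, and one clamp bolt has lost its thread. Tap the three bolt heads lightly from above with the fingertips, from your left to your right, to find the one that gives; then take that clamp's cap by its lift tab, lift it more than 40 degrees (but less than 70) open and finish still holding it there, so that a teammate can change the bolt. Do not strike the bolts hard, and leave everything else on the bench where it lies.

Things in the scene. Friction and masses are not known exactly. Their poses are not given: they have to be found in the camera images.
- jig: Fixed aluminium jig plate, 150 (x) x 460 (y) x 10 mm; on it a black 30 mm tube along y, axis 50 mm above the table, a motor on its +y end (top 117 mm) and three like steel hinged clamps in a row, about 105 mm apart, hinged on the robot's side of the tube, bolt and lift tab on the far (+x) side. Origin: centre of the underside; x away from the robot, across the tube; y along it, z up.
- bolt_left_head (a point): Centre of the top of the hexagonal bolt head on the clamp farthest to the robot's left (+y). Head 15 mm across, 8 mm high, on a coil spring; its top is 76 mm above the table, the clamp's highest point, 34 mm beyond the tube's axis. The bolts look alike.
- bolt_left (a joint): How far that bolt is pushed down, in m: 0 at rest. A tight bolt is rigid (under 0.5 mm). The loose one (exactly one of the three, any of them) goes down 6 mm against its spring (1.2 N to start, 4 N fully down), stops hard there and springs back when let go.
- cap_left_tab (a point): Middle of the lift tab of that clamp's cap, 20 mm beyond the bolt, 55 mm above the table when shut. The tab is 30 mm wide (y), 9 mm thick, 25 mm long (x), its far edge rolled to 11 mm; no neighbour within 55 mm to either side of it; 32 mm free below it to the clamp's foot. The fingers can close on its sides along y. It turns with the cap.
- cap_left_hinge (a point): Middle of that cap's hinge axis, parallel to the jig's y axis, 34 mm on the robot's side of the tube's axis, 53 mm above the table, 88 mm from the middle of the tab. Fixed.
- cap_left (a joint): Opening angle of that cap, rad: 0 shut, grows to 1.35 as the tab is lifted up and over towards the robot. The bolt rides in the cap: a cap with a tight bolt does not open at all; the loose one opens freely, weighs about 190 g with its bolt and falls shut when let go.
- bolt_middle_head (a point): Centre of the top of the hexagonal bolt head on the clamp in the middle. Head 15 mm across, 8 mm high, on a coil spring; its top is 76 mm above the table, the clamp's highest point, 34 mm beyond the tube's axis. The bolts look alike.
- bolt_middle (a joint): How far that bolt is pushed down, in m: 0 at rest. A tight bolt is rigid (under 0.5 mm). The loose one (exactly one of the three, any of them) goes down 6 mm against its spring (1.2 N to start, 4 N fully down), stops hard there and springs back when let go.
- cap_middle_tab (a point): Middle of the lift tab of that clamp's cap, 20 mm beyond the bolt, 55 mm above the table when shut. The tab is 30 mm wide (y), 9 mm thick, 25 mm long (x), its far edge rolled to 11 mm; no neighbour within 55 mm to either side of it; 32 mm free below it to the clamp's foot. The fingers can close on its sides along y. It turns with the cap.
- cap_middle_hinge (a point): Middle of that cap's hinge axis, parallel to the jig's y axis, 34 mm on the robot's side of the tube's axis, 53 mm above the table, 88 mm from the middle of the tab. Fixed.
- cap_middle (a joint): Opening angle of that cap, rad: 0 shut, grows to 1.35 as the tab is lifted up and over towards the robot. The bolt rides in the cap: a cap with a tight bolt does not open at all; the loose one opens freely, weighs about 190 g with its bolt and falls shut when let go.
- bolt_right_head (a point): Centre of the top of the hexagonal bolt head on the clamp farthest to the robot's right (-y). Head 15 mm across, 8 mm high, on a coil spring; its top is 76 mm above the table, the clamp's highest point, 34 mm beyond the tube's axis. The bolts look alike.
- bolt_right (a joint): How far that bolt is pushed down, in m: 0 at rest. A tight bolt is rigid (under 0.5 mm). The loose one (exactly one of the three, any of them) goes down 6 mm against its spring (1.2 N to start, 4 N fully down), stops hard there and springs back when let go.
- cap_right_tab (a point): Middle of the lift tab of that clamp's cap, 20 mm beyond the bolt, 55 mm above the table when shut. The tab is 30 mm wide (y), 9 mm thick, 25 mm long (x), its far edge rolled to 11 mm; no neighbour within 55 mm to either side of it; 32 mm free below it to the clamp's foot. The fingers can close on its sides along y. It turns with the cap.
- cap_right_hinge (a point): Middle of that cap's hinge axis, parallel to the jig's y axis, 34 mm on the robot's side of the tube's axis, 53 mm above the table, 88 mm from the middle of the tab. Fixed.
- cap_right (a joint): Opening angle of that cap, rad: 0 shut, grows to 1.35 as the tab is lifted up and over towards the robot. The bolt rides in the cap: a cap with a tight bolt does not open at all; the loose one opens freely, weighs about 190 g with its bolt and falls shut when let go.
- tape_roll: Roll of tape lying flat, 68 mm across, 18 mm high; loose, a bystander; origin: centre of its underside unless said.
- screw_tin: Open round brass tin, 62 mm across, 24 mm high; loose, a bystander; origin: centre of its underside unless said.
- glue_jar: Small turquoise glue jar with a white cap, 44 mm across, 55 mm high; loose, a bystander; origin: centre of its underside unless said.
- pliers: Pliers with green handles lying flat, about 165 mm long, 14 mm high (origin near the joint); loose, a bystander; origin: centre of its underside unless said.
- driver: Black-handled screwdriver lying flat, 190 mm long; loose, a bystander; origin: centre of its underside unless said.
- battery: Orange battery pack, 44 x 135 x 28 mm; loose, a bystander; origin: centre of its underside unless said.
- propeller: White two-bladed propeller lying flat, 275 mm long, 10 mm high; loose, a bystander; origin: centre of its underside unless said.
- transmitter: Black radio transmitter lying on its back, 150 x 185 mm, 45 mm high, sticks to 68 mm; loose, a bystander; origin: centre of its underside unless said.

How it is judged:
By the outcome, as a careful person would: the job done as asked, in the order asked, and still so for the second after the job is handed in, while the arm keeps its last pose, push and grip.
It also fails if it takes over 45 s, if anything falls off the work surface, if the arm or the gripper's body presses on something with over 40 N, if the wrist force passes 120 N, or if a joint passes its speed limit or range.

ROBOT

A 6-joint arm with a two-finger parallel gripper is mounted at the origin on the work surface. World frame = base frame: x ahead of the robot, y to its left, z up, the work surface at z = 0. Lengths are in m, angles in degrees, forces in N, time in s.
With the tool pointing down it reaches from about 0.4 to 0.825 m from the base axis. Payload 7 kg.
Tool frame: the origin (TCP) lies midway between the tips of the shut fingers; the grasp point (between the pads) lies 19 mm behind it; z points along the fingers, x is the direction in which the jaws open and shut, and the axes are right-handed (so a half turn about z gives the same grasp; the last joint's range is limited). The gripper opens to 88 mm and grips with 3 to 60 N. Pads are 19 mm wide; open, the fingers measure 130 mm over their backs; the gripper's body (78 mm by 193 mm) begins 47 mm behind the grasp point.
Start: joints at [-54.769, 20.546, 0.682, 0, -70.136, -16.507], TCP at [0.217, -0.639, 0.227] pointing down, gripper open.
Joint ranges: [-176.03, 176.03], [-82.01, 121.73], [-58.28, 71.71], [-173.87, 95.51], [-174.79, -0.11], [-173.66, 173.66]. Speed limits (degrees/s): [136.94, 136.94, 172.46, 180, 180, 180].

INTERFACE

Orientations are given as [roll, pitch, yaw] about the fixed x, y, z axes, in that order (R = Rz(yaw) Ry(pitch) Rx(roll)).
In Python, from plant import * gives the robot as it stands. The module is installed in compiled form; this text tells all that it offers.
- The arm moves only by the shell command python3 -m pendant 'ROWS' [OPENING]. ROWS is JSON, a list that holds one entry, the list of rows, each a list of 6 numbers: the shift along the world's x, y, z in mm, then the turn, a rotation vector about the world's x, y, z in degrees. A call has 1 to 10 rows; each row is the pose to reach, as a shift and turn from the pose commanded when the call began; what a row does not reach only later rows make up. A row lasts 1/8 s, in which the tool goes at most 62.5 mm and 10.7 degrees, less where a joint would pass 70% of its speed; a pose out of reach is approached as far as the arm can. A call with a gripper value outside its range is refused whole. OPENING is the closure, from -1 (fully open) to 1 (shut), set as the call begins (- or left out, the last holds). The fingers move at their own pace and stop on an object; the grip force is fixed at half the most. Time passes only in rows, so rows that repeat a pose let the fingers close. It gives the time, the measured TCP pose, the force and the opening at its end, in the units of the state.
- get_obs(): the state, without advancing time (a new reading comes with each control period).
- snapshot(name): name is "side" or "top" or "wrist"; returns a dict with "pixels" (480x640x3 uint8, red, green, blue), "depth" (480x640 float32, m along the optical axis (not along the pixel's ray), 0 where there is no reading), "fx", "fy", "cx", "cy" (pixels), "pose" (4x4, takes a point from camera to world coordinates); the wrist camera has in their place "tool_from_camera" (4x4, takes a point from camera to tool coordinates, whose origin is the TCP and whose axes are the tool frame's). Camera axes: x right, y down, z forward; pixel columns grow to the right and rows downward; lengths in m; the calibration is good to about 2 mm. The wrist camera is an equidistant fisheye: a pixel r from the principal point sees the ray r / f radians off the axis. A picture is of the moment at which its call begins: read the wrist's pose just before it.
- close_job(): hands the job in, once; it reports no verdict.
The state is a dict: "clock": time; "joint_pos": joint angles; "qvel": joint speeds; "tau": joint torques, N m; "tool_pos": TCP position; "orientation": TCP orientation; "force": force on the tool from outside, world axes, zero at the start; "moment": the same for the moment, N m; "opening": finger opening in m.
Only numpy, scipy, OpenCV 4.12 (cv2) and the standard library are available. Lean on these libraries where they do the work, as an engineer would, in place of code of your own. Each camera call takes 0.05 s, during which the arm holds its last target. There are 200 camera calls.

## Working session

There is one attempt and no reset: what is moved stays moved. The work goes in short steps, Python scripts to look and compute and a shell command to move; the robot and the scene stay as the last step left them, time stands still between calls to the robot, and variables do not carry over. Pictures are saved under pics/ and viewed, about 8 in all and at most 12, crops included, and the job is handed in when it is done.

```bash
mkdir -p pics; python3 - <<'E'
from plant import *
import cv2,numpy as np
o=get_obs();print({k:np.round(v,3) for k,v in o.items()})
for n in("top","side"):
    s=snapshot(n);cv2.imwrite(f"pics/{n}0.png",s["pixels"][:,:,::-1]);np.savez(f"{n}0.npz",**s)
    print(n,s["fx"],s["cx"],s["cy"],np.round(s["pose"],3))
E
```

```text
{'clock': np.float64(0.0), 'joint_pos': array([-5.4770e+01,  2.0590e+01,  6.3300e-01, -2.2000e-02, -7.0137e+01,
       -1.6507e+01]), 'qvel': array([ 0.062, -0.046,  0.023, -0.021, -0.033,  0.055]), 'tau': array([-0.0000e+00, -5.8272e+01,  2.9304e+01,  6.9980e+00,  7.0000e-03,
       -0.0000e+00]), 'tool_pos': array([ 0.216, -0.639,  0.226]), 'orientation': array([-1.79993e+02, -9.50000e-02,  1.08715e+02]), 'force': array([-0.6  , -0.151, -0.186]), 'moment': array([-0.052,  0.016,  0.054]), 'opening': np.float64(0.087)}
top 580.5464691078886 319.2382530320443 245.47168081525027 [[-0.014 -0.985  0.173  0.282]
 [-1.     0.016  0.007 -0.022]
 [-0.01  -0.173 -0.985  1.574]
 [ 0.     0.     0.     1.   ]]
side 447.3968582196272 317.7900055565391 240.5518272012577 [[-0.95  -0.169  0.264  0.246]
 [-0.313  0.557 -0.77   0.924]
 [-0.017 -0.813 -0.581  0.801]
 [ 0.     0.     0.     1.   ]]
```

View pics/top0.png

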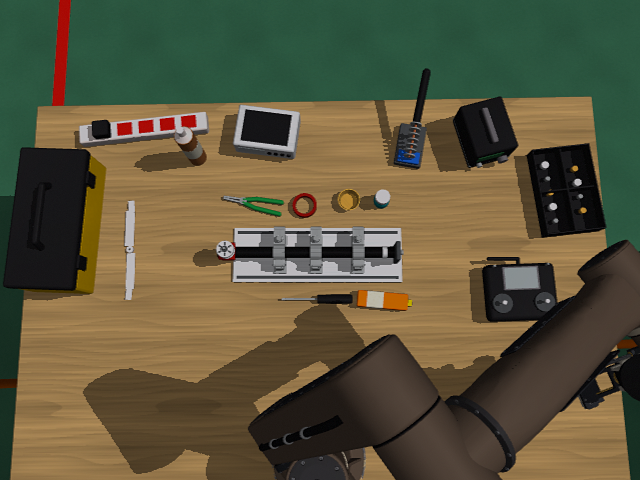

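The jig is at rows 228–282, with the motor at its left end (+y). The clamps are at columns about 279, 316 and 358, with their bolts on the upper (+x) side near row 235. Next I'll enlarge this area and deproject the points.

```bash
cat > h.py <<'E'
import numpy as np
def world(s,u,v,z):
    "point where the pixel's ray meets height z"
    P=s["pose"];d=P[:3,:3]@np.array([(u-s["cx"])/s["fx"],(v-s["cy"])/s["fy"],1]);return P[:3,3]+d*(z-P[2,3])/d[2]
def cloud(s):
    v,u=np.mgrid[:480,:640];d=s["depth"]
    c=np.stack([(u-s["cx"])/s["fx"]*d,(v-s["cy"])/s["fy"]*d,d],-1);return c@s["pose"][:3,:3].T+s["pose"][:3,3]
E
python3 - <<'E'
import numpy as np,cv2
from h import *
s=dict(np.load("top0.npz"));im=s["pixels"][:,:,::-1]
c=im[180:320,215:415];cv2.imwrite("pics/topc.png",cv2.resize(c,None,fx=4,fy=4,interpolation=cv2.INTER_CUBIC))
s2=dict(np.load("side0.npz"))
w=cloud(s2)
for nm,S in(("top",s),("side",s2)):
    w=cloud(S);m=(w[...,2]>.066)&(w[...,2]<.082)&(w[...,0]>.3)&(w[...,0]<.85)&(abs(w[...,1])<.35)&(S["depth"]>0)
    n,l,st,ce=cv2.connectedComponentsWithStats(m.astype(np.uint8))
    for i in range(1,n):
        if st[i,4]>4: print(nm,st[i],np.round(ce[i],1),np.round(w[l==i].mean(0),4),np.round(w[l==i].max(0),4))
E
```

```text
top [409 133  11   9  44] [414.2 136.4] [ 0.8407 -0.2726  0.0733] [ 0.8492 -0.2587  0.081 ]
top [236 137  10   5  20] [240.6 138.8] [0.8444 0.199  0.068 ] [0.8499 0.2117 0.0739]
top [259 137   4   2   5] [260.6 137.6] [0.847  0.1446 0.0673] [0.8487 0.1491 0.0691]
top [267 137  10  11  22] [271.8 141. ] [0.8363 0.114  0.0689] [0.8481 0.1271 0.0739]
top [287 136   5   2   5] [289.  136.6] [0.848  0.0671 0.0686] [0.8496 0.0725 0.0692]
top [293 136   3   3   5] [293.8 137. ] [0.8464 0.054  0.0691] [0.8496 0.0562 0.0707]
top [248 138  14   5  22] [254.1 139.8] [0.8407 0.1622 0.0685] [0.8464 0.1791 0.0713]
top [279 138   3   3   6] [280.  139.2] [0.8414 0.0917 0.0678] [0.8446 0.0944 0.0695]
top [283 138   6   7  17] [285.5 140.9] [0.8362 0.0766 0.0678] [0.8451 0.0836 0.0709]
top [255 141   3   4   5] [255.8 142.8] [0.8324 0.1577 0.0673] [0.8375 0.16   0.069 ]
top [410 142   5   3   9] [412.4 143.1] [ 0.8229 -0.2676  0.07  ] [ 0.8271 -0.2611  0.076 ]
top [278 145   3   4   5] [279.2 146.2] [0.8213 0.0939 0.068 ] [0.8242 0.097  0.0702]
top [186 146  17  13  45] [195.7 153.9] [0.8011 0.3193 0
[... 2172 characters left out ...]
71 ]
side [313 247   6   6  30] [315.5 249.3] [0.5689 0.0015 0.0735] [0.5765 0.0069 0.0774]
side [320 247  15  13 116] [327.7 252.4] [0.5338 0.0025 0.0715] [0.5524 0.0266 0.0783]
side [320 259   5   9  18] [322.3 263.1] [0.5356 0.0451 0.0668] [0.5419 0.0605 0.0681]
side [300 268   7   7  35] [303.1 270.9] [0.5698 0.0988 0.0738] [0.5799 0.1066 0.0786]
side [307 269  18  11 130] [316.  274.2] [0.5351 0.0989 0.0716] [0.5555 0.1152 0.077 ]
side [308 284   5   2   7] [309.9 284.6] [0.5389 0.1359 0.0667] [0.5425 0.1395 0.0674]
side [284 305  25  15 160] [296.3 313.4] [0.533  0.2471 0.0744] [0.5613 0.2602 0.0818]
side [167 307  12  14  65] [173.4 315.5] [0.7989 0.3365 0.0742] [0.8065 0.35   0.0819]
```

View pics/topc.png

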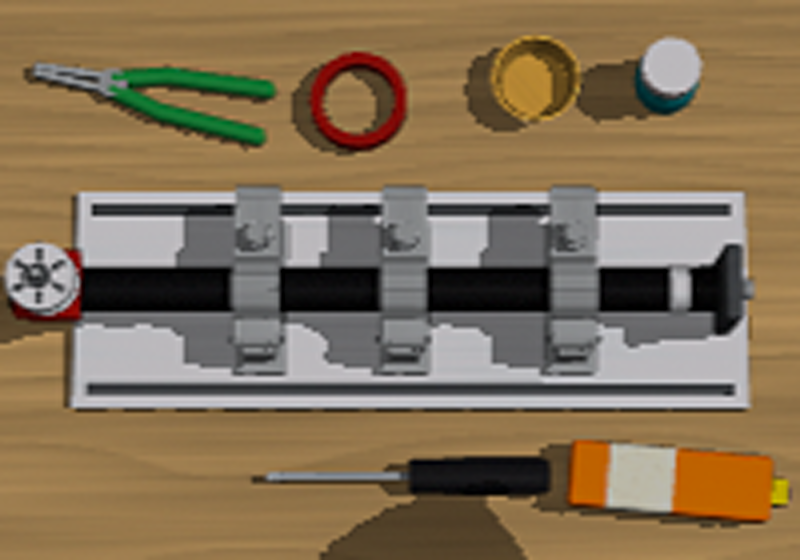

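View pics/side0.png

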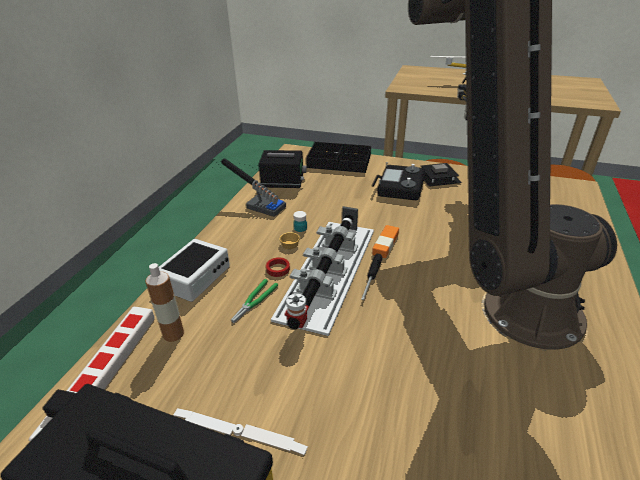

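The two views give the bolt heads as left (0.568, 0.097), middle (0.567, −0.000) and right (0.565, −0.112), with z about 0.075, which fits the stated 0.076. The jig is yawed about −1°. Pliers, tape, tin and jar lie beyond it at x of about 0.65 and are all low. Now I'll move above the left bolt with the fingers shut.

```bash
python3 -m pendant '[[[20,40,0,0,0,-1],[55,115,0,0,0,-3],[92,192,0,0,0,-5],[129,269,0,0,0,-7],[166,346,0,0,0,-9],[203,423,0,0,0,-11],[240,500,0,0,0,-13],[277,577,-10,0,0,-15],[314,654,-20,0,0,-17],[335,700,-35,0,0,-19]]]' 1
python3 -m pendant '[[[10,20,-20,0,0,-0.7],[17,36,-40,0,0,-0.7],[17,36,-75,0,0,-0.7],[17,36,-85,0,0,-0.7],[17,36,-85,0,0,-0.7],[17,36,-85,0,0,-0.7]]]'
python3 - <<'E'
from plant import *
import cv2,numpy as np
o=get_obs();print({k:np.round(o[k],4) for k in("clock","tool_pos","orientation","force","opening","joint_pos")})
s=snapshot("wrist");np.savez("w1.npz",**s);cv2.imwrite("pics/w1.png",s["pixels"][:,:,::-1]);print(s["fx"],s["cx"],s["cy"],np.round(s["tool_from_camera"],3))
E
```

```text
clock: 1.35
tool_pos: [0.4795, -0.0902, 0.2121]
orientation: [179.9, -0.0, 89.7]
force: [1.6, -0.9, 1.0]
opening: 0.0007
clock: 2.1
tool_pos: [0.4967, -0.0565, 0.1281]
orientation: [179.9, -0.0, 89.0]
force: [0.3, -0.0, -0.8]
opening: 0.0003
{'clock': np.float64(2.1), 'tool_pos': array([ 0.4967, -0.0565,  0.1281]), 'orientation': array([ 1.798994e+02, -1.000000e-02,  8.901210e+01]), 'force': array([ 0.3226, -0.0052, -0.8123]), 'opening': np.float64(0.0003), 'joint_pos': array([ 1.608900e+01,  9.224100e+00, -2.895480e+01,  2.540000e-02,
       -5.172190e+01, -1.070927e+02])}
371.64829954431775 321.90721536922257 240.32479823552035 [[ 1.     0.001  0.    -0.   ]
 [-0.001  0.964  0.266 -0.073]
 [ 0.    -0.266  0.964 -0.158]
 [ 0.     0.     0.     1.   ]]
```

View pics/w1.png

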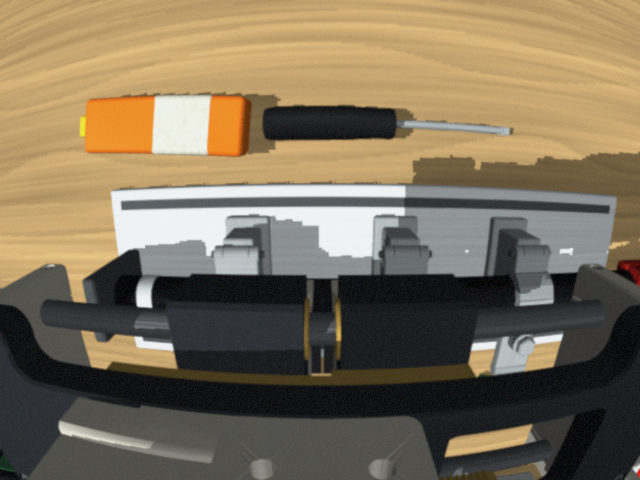

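The wrist picture shows the shut fingers in the middle, with the left clamp and its bolt at about pixel (519, 345). The step limit stopped the move short, so I'll make up the rest.

```bash
python3 -m pendant '[[[15,30,0,0,0,0],[35,75,0,0,0,0],[55,115,0,0,0,0],[66,142,0,0,0,0],[71,153,-10,0,0,0],[71,153,-25,0,0,0],[71,153,-35,0,0,0],[71,153,-40,0,0,0],[71,153,-40,0,0,0]]]'
python3 - <<'E'
from plant import *
import cv2,numpy as np
o=get_obs();print({k:np.round(o[k],4) for k in("tool_pos","orientation","force")})
s=snapshot("wrist");np.savez("w2.npz",**s);cv2.imwrite("pics/w2.png",s["pixels"][:,:,::-1])
E
```

```text
clock: 3.28
tool_pos: [0.5666, 0.0959, 0.0865]
orientation: [-180.0, 0.0, 89.0]
force: [-0.5, 0.1, -0.5]
opening: 0.0001
{'tool_pos': array([0.5666, 0.0959, 0.0865]), 'orientation': array([-1.799589e+02,  2.560000e-02,  8.898420e+01]), 'force': array([-0.4774,  0.1298, -0.4531])}
```

View pics/w2.png

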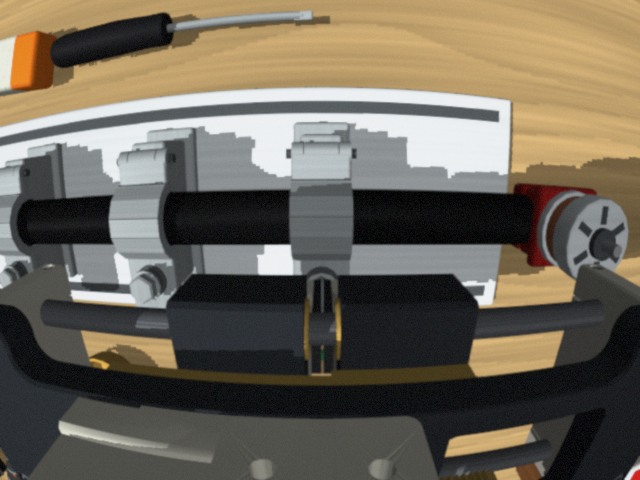

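The shut fingertips, near (322, 320), are centred over the left clamp, with the bolt head just visible below them. I'll lower gently now.

```bash
python3 -m pendant '[[[0,0,-3,0,0,0],[0,0,-6,0,0,0],[0,0,-8,0,0,0],[0,0,-8,0,0,0]]]'|grep -E "pos|force"
for i in 1 2; do python3 -m pendant '[[[0,0,-1,0,0,0],[0,0,-1,0,0,0]]]'|grep -E "pos|force"; done
```

```text
tool_pos: [0.5668, 0.0966, 0.0787]
force: [-0.5, 0.3, -0.1]
tool_pos: [0.5669, 0.0967, 0.0779]
force: [1.0, -1.2, -0.7]
tool_pos: [0.5669, 0.0966, 0.0768]
force: [0.3, 1.0, -0.8]
```

```bash
python3 -m pendant '[[[0,0,-1,0,0,0],[0,0,-1,0,0,0]]]'|grep -E "pos|force"
python3 -m pendant '[[[0,0,-0.5,0,0,0],[0,0,-0.5,0,0,0]]]'|grep -E "pos|force"
```

```text
tool_pos: [0.567, 0.0967, 0.0761]
force: [-0.2, -0.3, 2.5]
tool_pos: [0.567, 0.0967, 0.0759]
force: [-2.6, -0.0, 6.0]
```

The left bolt pushes back with 6 N and no travel, so it is tight. On to the middle one.

```bash
python3 -m pendant '[[[0,0,8,0,0,0],[0,-5,14,0,0,0],[0,-45,14,0,0,0],[-1,-85,14,0,0,0],[-1,-97,14,0,0,0],[-1,-97,8,0,0,0],[-1,-97,4,0,0,0],[-1,-97,3,0,0,0],[-1,-97,3,0,0,0]]]'|grep -E "pos|force"
python3 -m pendant '[[[0,0,-1,0,0,0],[0,0,-1,0,0,0]]]'|grep -E "pos|force"
```

```text
tool_pos: [0.5659, 0.0003, 0.0782]
force: [-0.6, 0.1, 0.4]
tool_pos: [0.5659, -0.0002, 0.0774]
force: [-0.6, -0.5, 0.3]
```

```bash
for i in 1 2; do python3 -m pendant '[[[0,0,-1,0,0,0],[0,0,-1,0,0,0]]]'|grep -E "pos|force"; done;python3 -m pendant '[[[0,0,-0.5,0,0,0],[0,0,-0.5,0,0,0]]]'|grep -E "pos|force"
```

```text
tool_pos: [0.566, -0.0004, 0.0764]
force: [-0.6, 0.7, 1.1]
tool_pos: [0.566, -0.0004, 0.0759]
force: [-2.4, -0.9, 5.6]
tool_pos: [0.5661, -0.0004, 0.0759]
force: [-3.3, 0.8, 8.5]
```

The middle bolt gives 8.5 N with no travel, so it is tight too. Next is the right one.

```bash
python3 -m pendant '[[[0,0,8,0,0,0],[0,-5,14,0,0,0],[0,-45,14,0,0,0],[-2,-95,14,0,0,0],[-2,-111,14,0,0,0],[-2,-111,8,0,0,0],[-2,-111,4.5,0,0,0],[-2,-111,3.5,0,0,0],[-2,-111,3.5,0,0,0]]]'|grep -E "pos|force"
for i in 1 2 3; do python3 -m pendant '[[[0,0,-1,0,0,0],[0,0,-1,0,0,0]]]'|grep -E "pos|force"; done
```

```text
tool_pos: [0.564, -0.1106, 0.0783]
force: [-0.0, -1.3, 0.1]
tool_pos: [0.5639, -0.1111, 0.0774]
force: [0.0, 0.8, -0.5]
tool_pos: [0.5639, -0.1113, 0.0764]
force: [0.7, 1.0, 0.1]
tool_pos: [0.564, -0.1114, 0.0754]
force: [-0.5, 0.0, 0.6]
```

```bash
for i in 1 2 3; do python3 -m pendant '[[[0,0,-1,0,0,0],[0,0,-1,0,0,0]]]'|grep -E "clock|pos|force"; done
```

```text
clock: 9.07
tool_pos: [0.564, -0.1114, 0.0744]
force: [0.3, -0.3, 1.0]
clock: 9.32
tool_pos: [0.564, -0.1114, 0.0734]
force: [-0.1, -0.0, 2.0]
clock: 9.57
tool_pos: [0.564, -0.1114, 0.0724]
force: [-0.3, -0.5, 2.4]
```

The right bolt yields about 4 mm with a spring-like 2.4 N, so it is the loose one. I'll rise, open the fingers and go to its tab, 20 mm further out.

```bash
python3 -m pendant '[[[0,0,8,0,0,0],[0,0,30,0,0,0],[5,0,40,0,0,0],[15,0,40,0,0,0],[21,0,40,0,0,0],[21,0,40,0,0,0],[21,0,40,0,0,0],[21,0,25,0,0,0],[21,0,20,0,0,0],[21,0,20,0,0,0]]]' -1
python3 - <<'E'
from plant import *
import cv2,numpy as np
s=snapshot("wrist");np.savez("w3.npz",**s);cv2.imwrite("pics/w3.png",s["pixels"][:,:,::-1])
E
```

```text
clock: 10.82
tool_pos: [0.5843, -0.1114, 0.0915]
orientation: [-179.9, 0.0, 89.0]
force: [0.3, -0.5, -0.7]
opening: 0.0864
```

View pics/w3.png

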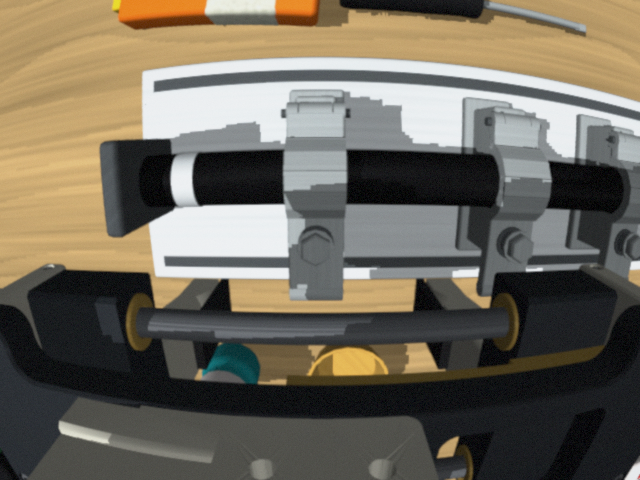

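The wrist picture shows the right bolt head at (317, 243) and the tab between the open fingers, ending near row 298. I'll deproject both to confirm where the tab is.

```bash
python3 - <<'E'
import numpy as np
from scipy.spatial.transform import Rotation as R
s=dict(np.load("w3.npz"));Rw=R.from_euler("xyz",[-179.9,0,89],degrees=True).as_matrix();t=np.array([.5843,-.1114,.0915])
T=s["tool_from_camera"]
for n,u,v,z in(("bolt",317,243,.076),("tab far edge",317,298,.058),("tabL",292,285,.059),("tabR",342,285,.059)):
    d=np.array([u-s["cx"],v-s["cy"]]);r=np.hypot(*d);a=r/s["fx"];ray=np.r_[np.sin(a)*d/r,np.cos(a)]
    c=t+Rw@T[:3,3];w=Rw@T[:3,:3]@ray;print(n,np.round(c+w*(z-c[2])/w[2],4))
E
```

```text
bolt [ 0.5604 -0.1138  0.076 ]
tab far edge [ 0.5977 -0.1148  0.058 ]
tabL [ 0.5892 -0.1285  0.059 ]
tabR [ 0.5896 -0.1007  0.059 ]
```

The far edge is at x = 0.598, so the tab's centre is at about (0.585, −0.113), which agrees with my estimate. I'll descend and grip.

```bash
python3 -m pendant '[[[0,-2,-10,0,0,0],[0,-2,-25,0,0,0],[0,-2,-40,0,0,0],[0,-2,-50,0,0,0],[0,-2,-53,0,0,0],[0,-2,-53,0,0,0]]]'
python3 -m pendant '[[[0,0,0,0,0,0],[0,0,0,0,0,0],[0,0,0,0,0,0],[0,0,0,0,0,0],[0,0,0,0,0,0]]]' 1
```

```text
clock: 11.62
tool_pos: [0.585, -0.1134, 0.0392]
orientation: [-180.0, 0.0, 89.0]
force: [-0.1, 0.2, 0.7]
opening: 0.0877
clock: 12.25
tool_pos: [0.585, -0.1133, 0.0395]
orientation: [180.0, -0.0, 89.0]
force: [0.2, -0.6, 0.7]
opening: 0.0432
```

```bash
python3 -m pendant '[[[0,0,0,0,0,0],[0,0,0,0,0,0],[0,0,0,0,0,0],[0,0,0,0,0,0]]]'; python3 -c "
import numpy as np
for a in range(0,58,3):
    t=np.radians(a);print(a,*np.round([88*np.cos(t)+13.5*np.sin(t)-88,88*np.sin(t)-13.5*np.cos(t)+13.5],1))"
```

```text
clock: 12.75
tool_pos: [0.5849, -0.1146, 0.0394]
orientation: [-180.0, 0.1, 89.0]
force: [1.3, -8.1, 0.2]
opening: 0.0294
0 0.0 0.0
3 0.6 4.6
6 0.9 9.3
9 1.0 13.9
12 0.9 18.6
15 0.5 23.2
18 -0.1 27.9
21 -1.0 32.4
24 -2.1 37.0
27 -3.5 41.4
30 -5.0 45.8
33 -6.8 50.1
36 -8.9 54.3
39 -11.1 58.4
42 -13.6 62.4
45 -16.2 66.2
48 -19.1 69.9
51 -22.1 73.4
54 -25.4 76.8
57 -28.7 80.0
```

The fingers have closed on the 30 mm tab. The −8 N sideways force shows I'm about 2 mm off in y, so I'll relieve that first and then lift a little.

```bash
python3 -m pendant '[[[0,-2,0,0,0,0],[0,-2,0,0,0,0]]]'; python3 -m pendant '[[[0.6,0,4.6,-0.05,-3,0],[0.9,0,9.3,-0.1,-6,0],[1,0,13.9,-0.16,-9,0],[1,0,13.9,-0.16,-9,0]]]'
```

```text
clock: 13.0
tool_pos: [0.5849, -0.1149, 0.0394]
orientation: [180.0, -0.0, 89.0]
force: [0.6, 3.2, 1.0]
opening: 0.0296
clock: 13.5
tool_pos: [0.5859, -0.115, 0.0539]
orientation: [170.9, -0.0, 89.1]
force: [2.2, 2.6, -1.5]
opening: 0.0296
```

The forces are low and the cap is opening. I'll carry on along the arc to about 54°.

```bash
python3 -m pendant '[[[-0.1,0,4.7,-0.05,-3,0],[-0.5,0,9.3,-0.1,-6,0],[-1.1,0,14,-0.15,-9,0],[-2,0,18.5,-0.2,-12,0],[-3.1,0,23.1,-0.25,-15,0],[-4.5,0,27.5,-0.3,-18,0],[-6,0,31.9,-0.37,-21,0],[-6,0,31.9,-0.37,-21,0]]]'
python3 -m pendant '[[[-1.8,0,4.3,-0.05,-3,0],[-3.9,0,8.5,-0.1,-6,0],[-6.1,0,12.6,-0.15,-9,0],[-8.6,0,16.6,-0.2,-12,0],[-11.2,0,20.4,-0.25,-15,0],[-14.1,0,24.1,-0.3,-18,0],[-17.1,0,27.6,-0.37,-21,0],[-20.4,0,31,-0.42,-24,0],[-20.4,0,31,-0.42,-24,0],[-20.4,0,31,-0.42,-24,0]]]'
python3 - <<'E'
from plant import *
import cv2,numpy as np
for n in("wrist","side","top"):
    s=snapshot(n);np.savez(n+"4.npz",**s);p=s["pixels"][:,:,::-1]
    if n=="side": p=cv2.resize(p[150:330,240:420],None,fx=3,fy=3)
    cv2.imwrite(f"pics/{n}4.png",p)
print(np.round(get_obs()["tool_pos"],4))
E
```

```text
clock: 14.5
tool_pos: [0.568, -0.1022, 0.0955]
orientation: [153.1, -3.1, 89.7]
force: [12.2, -60.2, 6.2]
opening: 0.0488
clock: 15.75
tool_pos: [0.5436, -0.1119, 0.1203]
orientation: [129.5, -1.2, 90.3]
force: [-15.2, -50.9, -39.0]
opening: 0.0296
[ 0.5436 -0.112   0.1199]
```

View pics/wrist4.png

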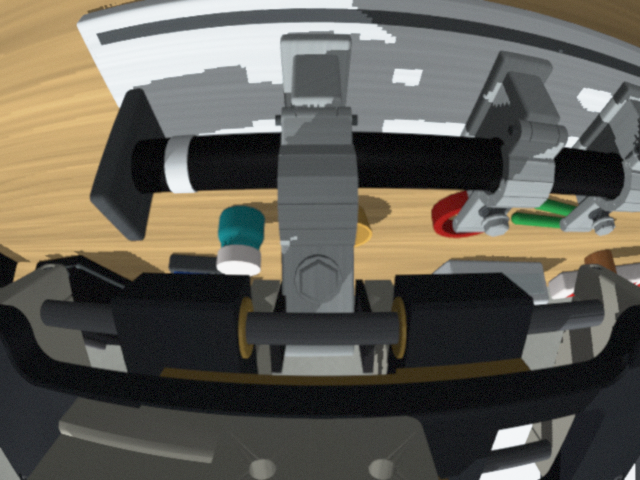

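View pics/side4.png

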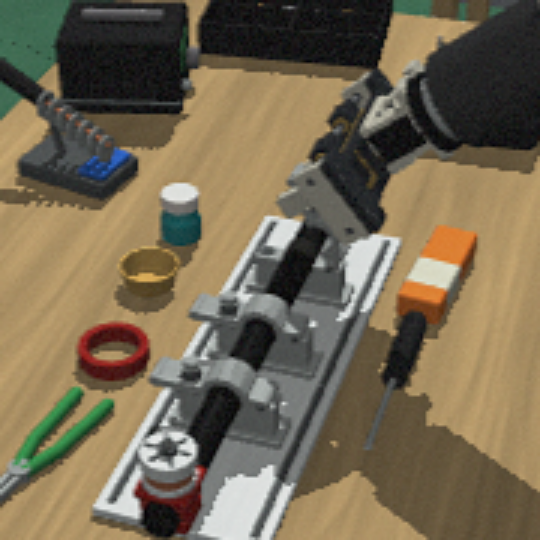

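The wrist picture shows the cap open, still between the pads, with its bolt at (318, 277). However, forces of 50–60 N appeared and the tool is off its commanded pose. I'll read the joints to see whether the arm is at a limit.

```bash
python3 - <<'E'
from plant import *
import numpy as np
o=get_obs();print({k:np.round(o[k],4) for k in("clock","joint_pos","tau","tool_pos","orientation","force","moment","opening")})
E
python3 -m pendant '[[[0,0,0,0,0,0],[0,0,0,0,0,0]]]'
```

```text
{'clock': np.float64(15.9), 'joint_pos': array([-19.008 ,   3.3751, -35.5088, -80.9461, -15.7525,   2.2824]), 'tau': array([ 27.6228, -38.3936,  27.6553, -11.1896, -19.1428,   0.5923]), 'tool_pos': array([ 0.5436, -0.112 ,  0.1199]), 'orientation': array([129.6113,  -1.2533,  90.317 ]), 'force': array([ -9.5262, -51.2393, -22.3104]), 'moment': array([-11.869 ,  10.8039, -14.3463]), 'opening': np.float64(0.0296)}
clock: 16.15
tool_pos: [0.5438, -0.1119, 0.1198]
orientation: [129.6, -1.2, 90.4]
force: [-9.6, -54.0, -22.9]
opening: 0.0294
```

The joints explain it: the wrist went past a near-singular pose (j5 near 0, j4 swung to −81°). During that swing the commanded pose lagged, and the offset carried into the next call. I'll ease the sideways load and measure the cap's angle from the wrist depth.

```bash
python3 -m pendant '[[[0,-1.5,-0.5,0,0,0],[-0.5,-3,-1,0,0,0],[-1,-4,-2,0,0,0],[-1,-4,-2,0,0,0]]]'
cat > ang.py <<'E'
import numpy as np,sys
from plant import *
from scipy.spatial.transform import Rotation as R
o=get_obs();s=snapshot("wrist");T=s["tool_from_camera"]
Rw=R.from_euler("xyz",o["orientation"],degrees=True).as_matrix()
v,u=np.mgrid[:480,:640];dx,dy=u-s["cx"],v-s["cy"];r=np.hypot(dx,dy)+1e-9;a=r/s["fx"];d=s["depth"]
c=np.stack([np.tan(a)*dx/r*d,np.tan(a)*dy/r*d,d],-1)
w=(c@T[:3,:3].T+T[:3,3])@Rw.T+o["tool_pos"]
for n,(r0,r1,c0,c1) in {"above bolt":(240,252,295,345),"below bolt":(300,309,297,340),"tab":(350,366,295,348),"bolt":(268,288,308,328)}.items():
    p=w[r0:r1,c0:c1].reshape(-1,3);p=p[d[r0:r1,c0:c1].ravel()>0]
    m=np.median(p,0);q=p[np.linalg.norm(p-m,axis=1)<.02]
    nn=np.linalg.svd(q-q.mean(0))[2][2];nn*=np.sign(nn[2]);print(n,len(q),np.round(m,4),"n",np.round(nn,3),"angle",round(np.degrees(np.arctan2(-nn[0],nn[2])),1))
print({k:np.round(o[k],4) for k in("clock","joint_pos","tool_pos","orientation","force","moment","opening")})
E
python3 ang.py
```

```text
clock: 16.65
tool_pos: [0.5444, -0.1123, 0.1195]
orientation: [129.4, -1.5, 90.7]
force: [-7.6, -40.5, -14.9]
opening: 0.0297
above bolt 599 [ 0.5127 -0.1133  0.1058] n [-0.189  0.002  0.982] angle 10.9
below bolt 384 [ 0.5242 -0.1146  0.1281] n [ 0.151 -0.026  0.988] angle -8.7
tab 31 [ 2.1225 -0.1117  0.0163] n [-0.976 -0.148  0.161] angle 80.6
bolt 398 [ 0.5043 -0.1148  0.1222] n [-0.897 -0.005  0.441] angle 63.8
{'clock': np.float64(16.65), 'joint_pos': array([-20.1444,   3.6967, -35.3726, -81.7876, -17.0104,   3.9046]), 'tool_pos': array([ 0.5444, -0.1123,  0.1195]), 'orientation': array([129.4455,  -1.4797,  90.6543]), 'force': array([ -7.6011, -40.4644, -14.8543]), 'moment': array([ -9.3706,   8.4554, -11.311 ]), 'opening': np.float64(0.0297)}
```

The bolt-top plane and the bolt's position both put the cap at 64–65° open. The remaining load is mostly sideways, plus some outward pull. I'll shift to unload it and bring the cap back to about 58°.

```bash
python3 -m pendant '[[[0,-2,-1,0,0,0],[0,-4,-2,0,0,0],[0,-6,-3,0,0,0],[0,-8,-4,0,0,0],[2,-9,-5,0,0,0],[4,-9,-6.5,0,0,0],[6,-9,-8,0,0,0],[6,-9,-8,0,0,0],[6,-9,-8,0,0,0]]]'
python3 ang.py|grep -v -E "above|below|tab"
```

```text
clock: 17.82
tool_pos: [0.5536, -0.1131, 0.1149]
orientation: [129.0, -2.1, 91.4]
force: [-2.1, -12.4, -0.7]
opening: 0.0294
bolt 398 [ 0.512  -0.1159  0.118 ] n [0.875 0.364 0.318] angle -70.0
{'clock': np.float64(17.825), 'joint_pos': array([-22.9024,   5.5677, -34.5543, -84.8138, -19.9775,   8.8249]), 'tool_pos': array([ 0.5536, -0.1131,  0.1149]), 'orientation': array([129.0263,  -2.0938,  91.3646]), 'force': array([ -2.0842, -12.4166,  -0.6866]), 'moment': array([-3.2765,  3.628 , -3.5831]), 'opening': np.float64(0.0294)}
```

```bash
python3 -m pendant '[[[0,-2,0,0,0,0],[0,-4,0,0,0,0],[0,-4,0,0,0,0],[0,-4,0,0,0,0]]]'
python3 - <<'E'
from plant import *
import cv2,numpy as np
s=snapshot("wrist");cv2.imwrite("pics/w5.png",s["pixels"][:,:,::-1])
s=snapshot("top");cv2.imwrite("pics/t5.png",cv2.resize(s["pixels"][150:330,200:440,::-1],None,fx=3,fy=3))
E
```

```text
clock: 18.38
tool_pos: [0.5533, -0.1133, 0.115]
orientation: [129.0, -2.4, 91.6]
force: [-1.2, -3.7, 0.9]
opening: 0.0295
```

View pics/w5.png

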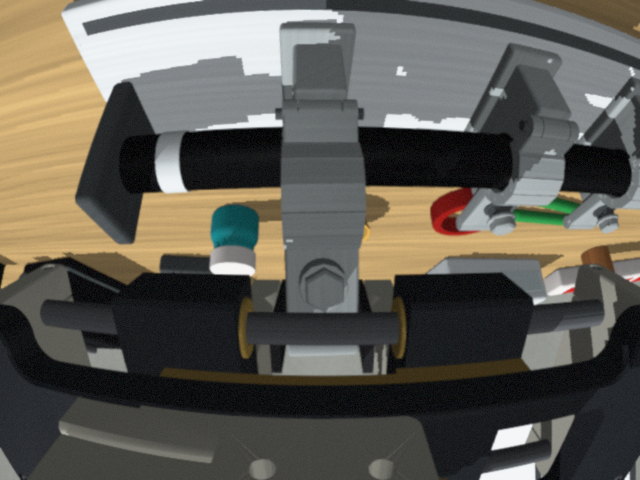

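View pics/t5.png

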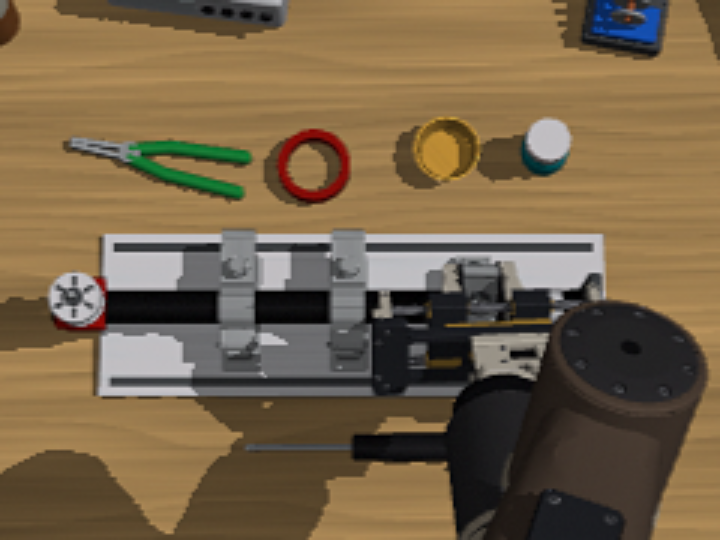

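The wrist view shows the cap's tab between the pads with the bolt at (323, 283). In the top view the pliers, tape, tin, jar and driver have not moved, while the arm hides the battery. Last check: the battery from the side view, and the cap's angle again.

```bash
sed -i 's/(268,288,308,328)/(274,292,313,333)/' ang.py; python3 ang.py|grep -v -E "above|below|tab"
python3 - <<'E'
from plant import *
import numpy as np
a=np.load("side0.npz")["pixels"].astype(int);b=snapshot("side")["pixels"].astype(int)
for n,p in(("before",a),("now",b)):
    p=p[215:275,360:405];v,u=np.nonzero((p[...,0]>150)&(p[...,1]>60)&(p[...,1]<130)&(p[...,2]<60));print(n,len(u),u.mean()+360,v.mean()+215)
o=get_obs();print(np.round(o["force"],1),o["clock"],o["opening"])
E
```

```text
bolt 359 [ 0.5118 -0.1147  0.1197] n [-0.864 -0.046  0.501] angle 59.9
{'clock': np.float64(18.475), 'joint_pos': array([-23.2772,   5.6406, -34.5034, -84.6687, -20.5906,   8.8301]), 'tool_pos': array([ 0.5532, -0.1133,  0.115 ]), 'orientation': array([128.9798,  -2.3791,  91.5552]), 'force': array([-0.3548, -3.2116,  0.9161]), 'moment': array([-1.1907,  2.6098, -1.1086]), 'opening': np.float64(0.0296)}
before 48 386.1041666666667 239.70833333333334
now 121 387.08264462809916 235.27272727272728
[-0.6 -3.5  0.9] 18.575 0.029590338163566043
```

The cap is at 59–60° and the load is down to about 3 N. The battery comparison is unclear because the shadows changed, so I'll compare its outline using hue only.

```bash
python3 - <<'E'
from plant import *
import numpy as np,cv2
a=np.load("side0.npz");b=snapshot("side")
for n,s in(("before",a),("now",b)):
    h=cv2.cvtColor(s["pixels"],cv2.COLOR_RGB2HSV)[215:275,360:405]
    v,u=np.nonzero((h[...,0]<14)&(h[...,1]>190)&(h[...,2]>50));print(n,len(u),u.mean()+360,v.mean()+215,u.min()+360,u.max()+360,v.min()+215,v.max()+215)
cv2.imwrite("pics/s6.png",np.hstack([cv2.resize(s["pixels"][205:305,340:420,::-1],None,fx=4.5,fy=4.5) for s in(a,b)]))
E
```

```text
before 119 384.94117647058823 244.57983193277312 373 398 226 257
now 163 384.96932515337426 242.28220858895705 373 398 226 257
```

View pics/s6.png

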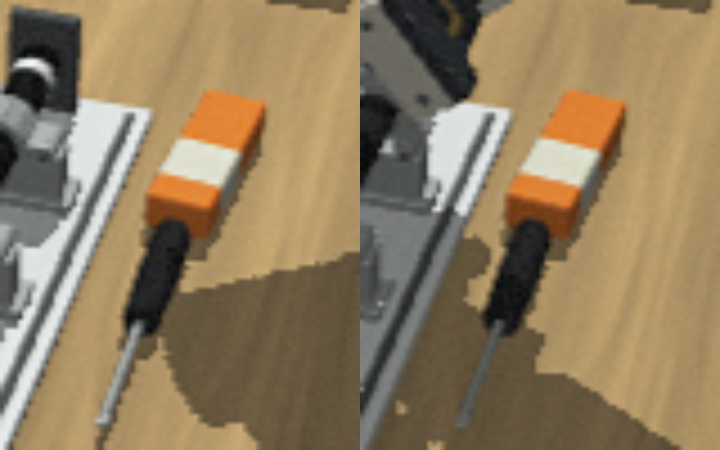

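The battery and driver match pixel for pixel before and now (battery columns 373–398, rows 226–257). Handing in.

```bash
python3 -c "
from plant import *
print(close_job())"
```

```text
the job is handed in; nothing more can be done
None
```

The right clamp has the bad bolt. Its cap is now held open at about 60° by its tab, and I handed the job in at about 18.6 s.

- **Taps, left to right:** the left bolt pushed back with about 6 N and the middle with about 8.5 N, both with no travel. The right bolt went down about 4 mm against a soft 2.4 N.
- **Final checks:** the wrist depth camera put the cap at about 60°, and the bolt's position gave about 58°. The fingers read 29.6 mm on the 30 mm tab, with about 3 N on the wrist. The pliers, tape, tin, jar, driver and battery look unmoved in the camera images. I did not compare the propeller and transmitter; the arm did not work near where they lie.

**Not clean:** partway through the lift, the wrist passed close to a singular pose and the tool strayed about 13 mm sideways.
- The force reading at the end of that move was about 60 N, under the 120 N limit, but I have no reading of the peak in between.
- The fingers were forced open to 49 mm for a moment, then closed on the tab again.
- The cap went to about 65°. I then took off the side load and brought the cap back.

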